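# Back the strip feeder off one notch

## Robot

A 6-joint arm with a two-finger parallel gripper is mounted at the origin on a cart in front of the work surface, level with it; the furniture and walls round the work are solid. World frame = base frame: x ahead of the robot, y to its left, z up, the work surface at z = 0. Lengths are in m, angles in rad, forces in N, time in s.
With the tool pointing down it reaches from about 0.375 to 0.925 m from the base axis. Payload 5.7 kg.
Tool frame: the origin (TCP) lies between the finger pads; the fingertips stand 8 mm ahead of it and the grasp point (between the pads) lies 11 mm behind it; z points along the fingers, y is the line along which they close (so a half turn about z gives the same grasp; the last joint's range is limited). The gripper opens to 88 mm and grips with 3 to 60 N. Pads are 20 mm wide; open, the fingers measure 115 mm over their backs; the gripper's body (75 mm by 178 mm) begins 61 mm behind the grasp point.
Start: joints at [-1.457, 0.359, 1.51, -0, 1.272, -0.115], TCP at [0.136, -0.584, 0.231] pointing down, gripper open.
Joint ranges: [-2.97, 2.97], [-1.01, 2.36], [0.21, 2.38], [-0.96, 4.11], [0.2, 2.71], [-2.98, 2.98]. Speed limits (rad/s): [2.39, 2.39, 3.14, 3.14, 3.14, 3.14].

## Interface

Orientations are given as [roll, pitch, yaw] about the fixed x, y, z axes, in that order (R = Rz(yaw) Ry(pitch) Rx(roll)).
In Python, from bench import arm gives the robot as it stands.
- The arm moves only by the tool carry_out, never from a script. Its argument "motion" is a list that holds one entry, the list of rows, each a list of 6 numbers: the shift along the world's x, y, z normalised to -1 to 1, where 1 is 200 mm, then the turn, a rotation vector about the world's x, y, z normalised to -1 to 1, where 1 is pi/4 rad. In form: [[[tx, ty, tz, rx, ry, rz], ...]]. A call has 1 to 10 rows; each row shifts and turns the commanded pose from where the row before left it; what a row does not reach is not made up. A row lasts 1/10 s, in which the tool goes at most 50 mm and 8.59 degrees, less where a joint would pass 70% of its speed; a pose out of reach is approached as far as the arm can. A call with a number of a shift or a turn outside -1 to 1 is refused whole. A call with a gripper value outside its range is refused whole. "claw" is the opening, from 0 (shut) to 1 (fully open), set as the call begins (left out, the last holds). The fingers move at their own pace and stop on an object; "newtons" is the grip in N (left out, the last holds). Time passes only in rows, so rows that do not move let the fingers close. It gives the time, the measured TCP pose, the force, the opening and the grip force at its end, in the units of the state.
- arm.get_obs(): the state, without advancing time (a new reading comes with each control period).
- arm.camera(name): name is "side" or "top" or "wrist"; returns the picture (384x512x3 uint8, blue, green, red); there is no depth.
- arm.camera_info(name): a dict with "fx", "fy", "cx", "cy" (pixels), "rvec" (rotation vector, rad) and "tvec" (3), from world to camera coordinates, as OpenCV has them. Camera axes: x right, y down, z forward; pixel columns grow to the right and rows downward; lengths in m; the calibration is good to about 2 mm. A picture is of the moment at which its call begins: read the wrist's pose just before it. camera_info takes no time and is no camera call; for the wrist camera it gives the pose at the moment of the call.
- arm.hand_in(): hands the job in; it is judged then, once.
The state is a dict: "clock": time; "joints": joint angles; "joint_velocities": joint speeds; "joint_torque": joint torques, N m; "ee_pos": TCP position; "tcp_rot": TCP orientation; "contact_force": force on the tool from outside, world axes, zero at the start; "wrist_torque": the same for the moment, N m; "grip_width": finger opening in m; "finger_force": force on a finger pad.
Only numpy, scipy, OpenCV 4.12 (cv2) and the standard library are available. Lean on these libraries where they do the work, as an engineer would, in place of code of your own. Each camera call takes 0.05 s, during which the arm holds its last target. There are 200 camera calls.

## Task

The hand strip feeder was indexed one notch too far, so the copper bar sticks out past the cut-off face of its outlet guide. With a fingertip, tip the ratchet pawl by its thumb lever up out of the wheel until it lies thrown over, push the star handle backward (over the top towards the pawl) by a little less than a notch, then tip the pawl back down onto the wheel and gently push the handle the rest of the way until the pawl stops it, fully down in the next notch, with the bar end flush with the face. Nothing needs gripping; do not force the wheel against the pawl, do not let it run back further than that one notch, and leave the loose things beside the feeder where they are.

Things in the scene. Friction and masses are not known exactly. Their poses are not given: they have to be found in the camera images.
- feeder: Hand strip feeder, grey two-plate frame, 96 x 184 mm base, 150 mm high (pawl to 170), screwed down. Origin: centre of its underside, on the bench top. z up; its front (-x: star handle, ratchet wheel, pawl) faces the robot; -y is the pawl side (right seen from the front), +y the outlet side. Offsets below are mm in this frame. In front of x = -20 only pawl and star stand above z = 129.
- axle (a point): Centre of the ratchet wheel on the axle, at x -56, y 0, z 80 mm of the feeder (fixed). The axle runs along the feeder's x. The wheel is 10 mm thick, 72 mm across, with 12 teeth 9 mm high whose steep faces look towards the pawl. Front face of the frame's side plate: x = -34, top at z = 121.
- feed_wheel (a joint): Angle (rad) of axle, ratchet wheel and star handle together; + is forward (top goes to +y, bar out), - backward (top goes to -y). Tooth faces meet the pawl's nose at 0 and, one notch of 30 degrees back, at -0.524. Starts at 0.02 to 0.10; with the pawl down it goes back only to 0. Stays where it is left: drag 0.15 N m, some 3 N at a ball. Forward turns lift the pawl over the teeth.
- handle_ball (a point): Centre of the star handle's uppermost ball (moves). Star: plane x = -115, four 9 mm spokes 90 degrees apart with black 18 mm balls centred 56 mm from the axle. At wheel angle a this ball is at y = 56 sin(15 deg + a), z = 80 + 56 cos(15 deg + a): 15 degrees to the +y side of upright at 0, 15 degrees to the -y side one notch back. Push it from its +y side towards -y.
- pawl_pivot (a point): Centre of the pawl's pivot, at x -56, y -52, z 115 mm of the feeder (fixed); its axis runs along the feeder's x. A steel rest pin below and to the -y side of it carries the lever when the pawl is thrown over.
- pawl (a joint): Angle (rad) of the pawl, a dark steel bell crank 10 mm thick. 0: fully down in a notch, arm lying towards +y, thumb lever straight up. Grows as the nose lifts; 1.57: thrown over, lever lying towards -y on its pin, arm straight up. Swings freely by its weight (under 1 N): let go below 0.5 it falls back down, above 0.8 it falls over and stays. On a tooth's slope it rests at up to 0.2.
- lever_end (a point): Centre of the cross roll (12 mm thick, 20 mm long) at the end of the pawl's thumb lever, 44 mm from the pivot (moves with the pawl). The lever is 14 mm wide at the foot, 8 mm at the end. To lift the pawl push the upright lever towards -y, 20 to 30 mm above the pivot, from its +y side to about 45 mm past the pivot.
- nose_tip (a point): Tip of the pawl's nose, 52 mm from the pivot (moves with the pawl): on top of the wheel when down, 52 mm above the pivot and 7 mm to its +y side when thrown over. The arm reaches 10 mm (12 mm near its top) to the -y side of the pivot then. To lower the pawl push the upright arm towards +y, 20 to 30 mm above the pivot, from its -y side to about 45 mm past the pivot.
- outlet_face (a point): Point on the cut-off face of the outlet guide, the dark steel block where the bar comes out: x 0, y 88, z 101.5 mm of the feeder (fixed). The face looks to +y.
- bar_end (a point): Centre of the end face of the copper bar (20 x 3 mm section, 215 mm long), which lies along y between the two rolls. It moves 20 mm per radian of the wheel, 10.5 mm a notch; at the start it stands 11 to 13 mm out of the face (+y), and it is flush with the wheel at -0.524.
- hex_key: Loose black hex key, 28 x 94 x 4 mm, lying in front of the feeder, to the right; leave it. Origin under its centre.
- ring_gauge: Loose steel ring gauge, 58 mm across and 18 mm high, lying left of the star handle; leave it. Origin under its centre.
- micrometer: Loose outside micrometer, 44 x 130 x 16 mm, lying to the right of the feeder; leave it. Origin under its centre.
- offcut: Loose curled copper offcut, 25 x 27 x 8 mm, lying near the outlet; leave it. Origin under its centre.

How it is judged:
By the outcome, as a careful person would: the job done as asked, in the order asked, and still so for the second after the job is handed in, with the robot touching nothing.
It also fails if it takes over 58 s, if anything falls off the work surface, if the arm or the gripper's body presses on something with over 40 N, if the wrist force passes 120 N, or if a joint passes its speed limit or range.

## Working session

There is one attempt and no reset: what is moved stays moved. The work goes in short steps, Python scripts to look and compute and a tool call to move; the robot and the scene stay as the last step left them, time stands still between calls to the robot, and variables do not carry over. Pictures are saved under pics/ and viewed, at most 10 in all, crops included, and the job is handed in when it is done.

Besides the shell and the picture viewer there is one more tool, called after "Call:" as name(argument=value, ...), one argument or row to a line, values as JSON. carry_out: Moves the arm, as the interface text tells. Its arguments: {"type":"object","properties":{"motion":{"type":"array"},"claw":{"type":"number"},"newtons":{"type":"number"}},"required":["motion"]}

```bash
mkdir -p pics; cat > h.py <<'E'
import numpy as np, cv2
from bench import arm
def ray(ci,u,v):
    R=cv2.Rodrigues(np.array(ci['rvec'],float))[0];t=np.array(ci['tvec'],float).ravel()
    d=R.T@np.array([(u-ci['cx'])/ci['fx'],(v-ci['cy'])/ci['fy'],1]);return -R.T@t,d
def onz(ci,u,v,z):
    o,d=ray(ci,u,v);return o+d*(z-o[2])/d[2]
def tri(c1,p1,c2,p2):
    o1,d1=ray(c1,*p1);o2,d2=ray(c2,*p2)
    s=np.linalg.lstsq(np.c_[d1,-d2],o2-o1,rcond=None)[0]
    a,b=o1+s[0]*d1,o2+s[1]*d2;return (a+b)/2,np.linalg.norm(a-b)
def proj(ci,P):
    return cv2.projectPoints(np.array(P,float).reshape(-1,1,3),np.array(ci['rvec'],float),np.array(ci['tvec'],float),np.array([[ci['fx'],0,ci['cx']],[0,ci['fy'],ci['cy']],[0,0,1]],float),None)[0].reshape(-1,2)
E
python3 - <<'E'
from h import *
a=arm.camera('top');b=arm.camera('side')
cv2.imwrite('pics/top0.png',a);cv2.imwrite('pics/side0.png',b)
for n in('top','side'):
    ci=arm.camera_info(n);print(n,ci,ray(ci,256,192))
print(arm.get_obs())
E
```

```text
top {'fx': 363.3203985961037, 'fy': 363.3203985961037, 'cx': 256.1112740275816, 'cy': 187.57080549497007, 'rvec': array([ 2.11641886, -2.13970085,  0.14206684]), 'tvec': array([-0.29640273,  0.4574413 ,  0.90581783])} (array([ 0.30679204, -0.32337558,  0.95860312]), array([ 0.14505674,  0.0238973 , -0.98920987]))
side {'fx': 493.00942609947185, 'fy': 493.00942609947185, 'cx': 264.08515643607035, 'cy': 194.6616372382307, 'rvec': array([ 2.07318502, -0.00991019, -0.00328048]), 'tvec': array([-0.45312554, -0.03860998,  1.32454696])} (array([ 0.45033755, -1.18203415,  0.6010237 ]), array([-0.01450811,  0.87911525, -0.47670115]))
{'clock': 0.1, 'joints': array([-1.45709317e+00,  3.59421447e-01,  1.51130460e+00, -2.02670981e-05,
        1.27250386e+00, -1.15102119e-01]), 'joint_velocities': array([-0.00122706, -0.00177437, -0.00309211, -0.00192867, -0.00106997,
       -0.00224464]), 'joint_torque': array([ 3.32075588e-04, -5.16356349e+01, -2.71406114e+01,  6.77325740e-02,
        2.76651472e-02, -3.02110516e-05]), 'ee_pos': array([ 0.1360039 , -0.58376441,  0.22990797]), 'tcp_rot': array([-3.13996401e+00, -1.68801618e-04,  2.28811107e-01]), 'contact_force': array([0.4272083 , 0.78674799, 0.03622818]), 'wrist_torque': array([ 0.05527944, -0.03106136, -0.00354396]), 'finger_force': 0.0, 'grip_width': 0.08782792763508887}
```

View pics/top0.png

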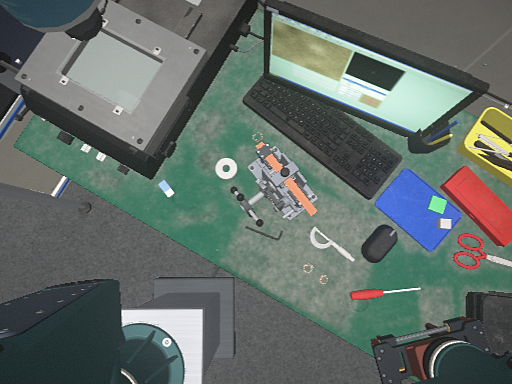

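View pics/side0.png

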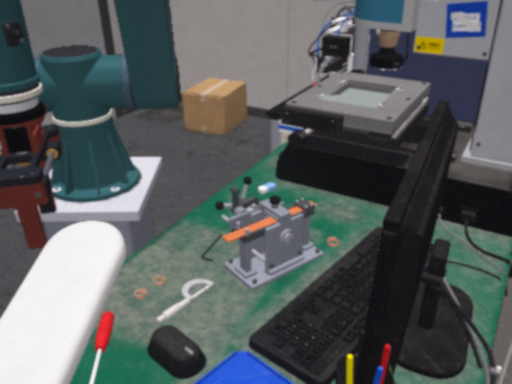

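The top view shows the feeder around (285,180), with its star handle at about (247,205), the bar running (260,147)–(315,215) and the outlet at upper left. The side view shows it at about (270,235). I'll take enlarged crops of both next.

```bash
python3 - <<'E'
from h import *
a=cv2.imread('pics/top0.png')[125:250,205:365];b=cv2.imread('pics/side0.png')[170:295,195:345]
a=cv2.resize(a,None,fx=4.9,fy=4.7,interpolation=cv2.INTER_CUBIC)
b=cv2.resize(b,None,fx=5,fy=4.7,interpolation=cv2.INTER_CUBIC)
a=cv2.resize(cv2.imread('pics/top0.png')[130:240,215:335],None,fx=5,fy=5,interpolation=cv2.INTER_CUBIC)
b=cv2.resize(cv2.imread('pics/side0.png')[172:288,200:345],None,fx=5,fy=5,interpolation=cv2.INTER_CUBIC)
cv2.imwrite('pics/a.png',a);cv2.imwrite('pics/b.png',b)
E
```

```text
(no output)
```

View pics/a.png

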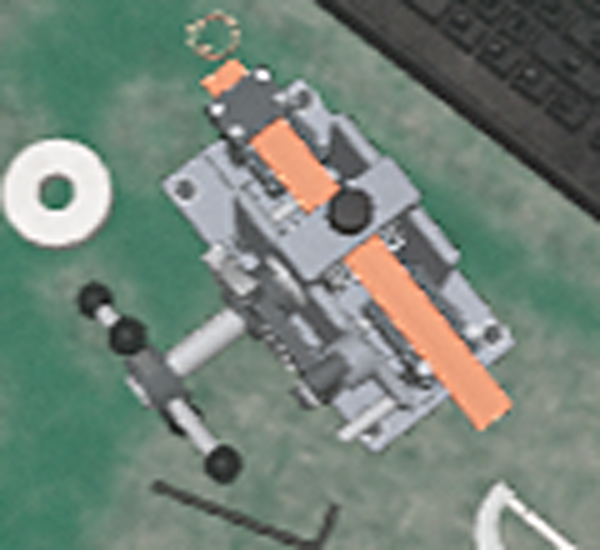

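View pics/b.png

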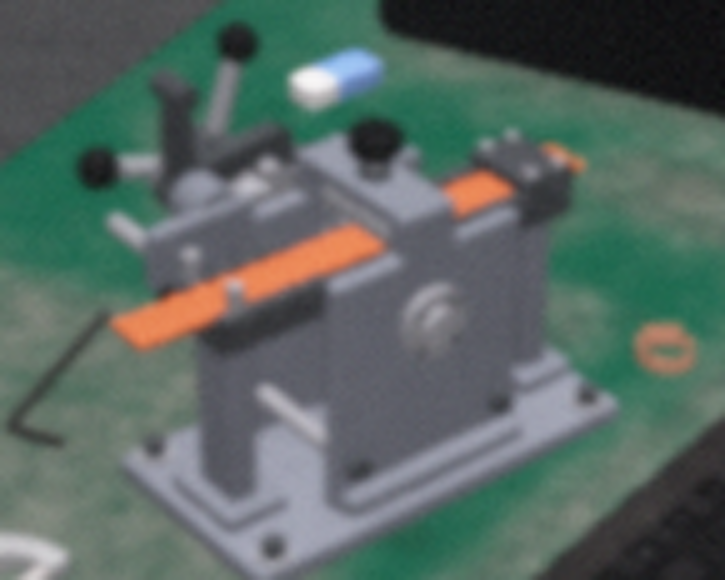

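The top crop shows the bar ends at about (219,71) and (499,418), the base corners at (162,185), (375,450) and (513,340), and the upper ball at (127,336). The side crop has base corners at (125,462), (265,580) and (617,407), the upper ball at (237,43) and the lever roll at (174,85).

```bash
cat >> h.py <<'E'
def A(u,v): return 215+(u+.5)/5-.5,130+(v+.5)/5-.5
def B(u,v): return 200+(u+.5)/5-.5,172+(v+.5)/5-.5
E
python3 - <<'E'
from h import *
t=arm.camera_info('top');s=arm.camera_info('side')
np.set_printoptions(precision=4,suppress=True)
src=[];dst=[]
def add(n,p,f):
    print(n,p,f); src.append(f);dst.append(p[:2])
add('barend+',onz(t,*A(219,71),.103),(0,.100))
add('barend-',onz(t,*A(499,418),.103),(0,-.115))
for c,f in (((162,185),(-.048,.092)),((375,450),(-.048,-.092)),((513,340),(.048,-.092))): add('T',onz(t,*A(*c),.008),f)
for c,f in (((125,462),(-.048,-.092)),((265,580),(.048,-.092)),((617,407),(.048,.092))): add('S',onz(s,*B(*c),.006),f)
src=np.array(src);dst=np.array(dst)
a=src-src.mean(0);b=dst-dst.mean(0)
th=np.arctan2((a[:,0]*b[:,1]-a[:,1]*b[:,0]).sum(),(a*b).sum())
R=np.array([[np.cos(th),-np.sin(th)],[np.sin(th),np.cos(th)]])
o=dst.mean(0)-R@src.mean(0)
print('yaw',th,'o',o,'res mm',(dst-src@R.T-o)*1e3)
print('ball',tri(t,A(127,336),s,B(237,43)))
def F(x,y,z): return np.r_[R@[x,y]+o,z]
for n,f in dict(ball=(-.115,.056*np.sin(.262+.06),.08+.056*np.cos(.322)),lev=(-.056,-.052,.159),piv=(-.056,-.052,.115)).items(): print(n,F(*f),proj(t,F(*f)),proj(s,F(*f)))
print('meas px ball',A(127,336),B(237,43),'lev',B(174,85))
E
```

```text
barend+ [ 0.5506 -0.3096  0.103 ] (0, 0.1)
barend- [ 0.3802 -0.4395  0.103 ] (0, -0.115)
T [ 0.5152 -0.2769  0.008 ] (-0.048, 0.092)
T [ 0.3724 -0.3874  0.008 ] (-0.048, -0.092)
T [ 0.4293 -0.4611  0.008 ] (0.048, -0.092)
S [ 0.3721 -0.3853  0.006 ] (-0.048, -0.092)
S [ 0.4291 -0.4589  0.006 ] (0.048, -0.092)
S [ 0.5725 -0.3507  0.006 ] (0.048, 0.092)
yaw -0.9178767905389336 o [ 0.4724 -0.3686] res mm [[-1.2555 -1.783 ]
 [-0.8961 -1.0629]
 [-1.1639 -2.3824]
 [ 2.159  -1.0661]
 [ 0.7691  1.4735]
 [ 1.9236  1.0628]
 [ 0.6114  3.6553]
 [-2.1475  0.1028]]
ball (array([ 0.417 , -0.2666,  0.1328]), np.float64(0.00033895262866894557))
ball [ 0.4166 -0.2665  0.1331] [[239.9313 197.0281]] [[246.8891 180.0267]]
lev [ 0.3971 -0.3557  0.159 ] [[279.457  203.7682]] [[235.1232 189.3685]]
piv [ 0.3971 -0.3557  0.115 ] [[278.7338 205.8991]] [[235.9115 209.3264]]
meas px ball (240.0, 196.8) (247.0, 180.2) lev (234.4, 188.6)
```

Call:
carry_out(
  motion=[
    [[0.1415,0.1225,0.01,0,0,0.135],[0.1415,0.1225,0.01,0,0,0.135],[0.1415,0.1225,0.01,0,0,0.135],[0.1415,0.1225,0.01,0,0,0.135],[0.1415,0.1225,0.01,0,0,0],[0.1415,0.1225,0.01,0,0,0],[0.1415,0.1225,0.01,0,0,0],[0.1415,0.1225,0.01,0,0,0],[0.1415,0.1225,0.01,0,0,0],[0,0,0,0,0,0]],
  ],
  claw=0,
  newtons=10,
)

```text
clock: 1.1
ee_pos: [0.3934, -0.3609, 0.2486]
tcp_rot: [-3.141, -0.002, 0.657]
contact_force: [-1.2, -0.1, 0.4]
grip_width: 0.0112
finger_force: 0.0
```

```bash
cat >> h.py <<'E'
th=-.9179;R=np.array([[np.cos(th),-np.sin(th)],[np.sin(th),np.cos(th)]]);o=np.array([.4724,-.3686])
def F(x,y,z): return np.r_[R@[x,y]+o,z]
def go(x,y,z):
    "shift from the measured TCP to feeder point (mm), in move units"
    s=arm.get_obs();d=(F(x/1e3,y/1e3,z/1e3)-s['ee_pos'])/.2
    p=R.T@(s['ee_pos'][:2]-o)*1e3
    print('clock %.1f'%s['clock'],'tcp feeder mm',p.round(1),(s['ee_pos'][2]*1e3).round(1),'rot',np.round(s['tcp_rot'],3),'F',np.round(s['contact_force'],2),'w',s['grip_width'],'shift units',d.round(3))
E
python3 - <<'E'
from h import *
go(-56,-24,148)
cv2.imwrite('pics/w.png',cv2.resize(arm.camera('wrist'),(640,480)))
print('10mm +y units',R@[0,.01]/.2,'10mm +x',R@[.01,0]/.2)
E
```

```text
clock 1.1 tcp feeder mm [-54.2 -58.1] 248.6 rot [-3.141e+00 -2.000e-03  6.570e-01] F [-1.21 -0.13  0.39] w 0.011222975665496134 shift units [ 0.13   0.111 -0.503]
10mm +y units [0.03971638 0.03037448] 10mm +x [ 0.03037448 -0.03971638]
```

View pics/w.png

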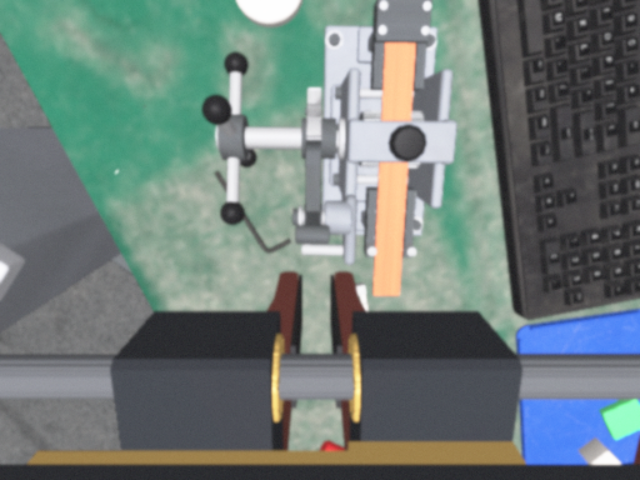

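The wrist view, taken square to the feeder, shows the lever roll at (311,234) and the upper ball at (217,109), with the fingers closing. I'll check both points against the estimate while moving above the start point.

Call:
carry_out(
  motion=[
    [[0.043,0.037,0,0,0,0],[0.043,0.037,0,0,0,0],[0.044,0.037,0,0,0,0],[0,0,0,0,0,0],[0,0,0,0,0,0]],
  ],
)

```text
clock: 1.65
ee_pos: [0.4167, -0.3417, 0.2485]
tcp_rot: [-3.141, 0.0, 0.653]
contact_force: [-0.2, -0.2, -0.8]
grip_width: 0.0006
finger_force: 0.0
```

```bash
python3 - <<'E'
from h import *
go(-56,-24,150)
im=arm.camera('wrist');w=arm.camera_info('wrist')
cv2.imwrite('pics/w2.png',cv2.resize(im,(640,480)))
for n,f in dict(ball=(-.115,.056*np.sin(.322),.08+.056*np.cos(.322)),lev=(-.056,-.052,.159),face=(0,.088,.1035),axl=(-.056,0,.08)).items(): print(n,proj(w,F(*f))*1.25)
E
```

```text
clock 1.6 tcp feeder mm [-55.2 -27.8] 248.5 rot [-3.141  0.     0.653] F [-0.24 -0.18 -0.81] w 0.0006484256453660271 shift units [ 0.013  0.015 -0.493]
ball [[219.63756721 163.33867469]]
lev [[313.35547489 282.52992611]]
face [[399.35398872  50.94128231]]
axl [[313.9431739  180.76250818]]
```

View pics/w2.png

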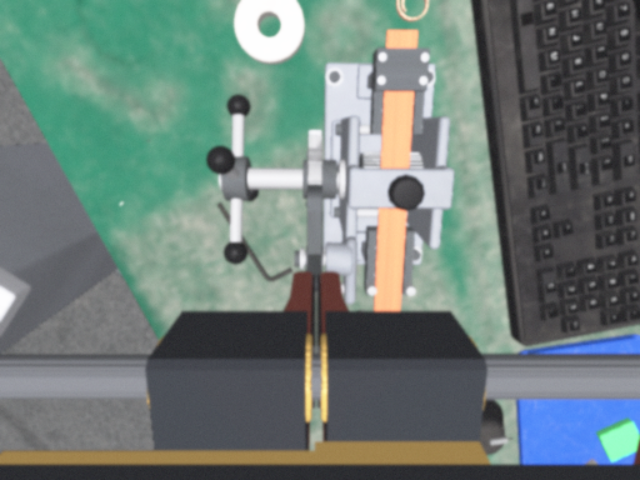

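The closed fingers now cover the lever. The ball at (220,160) and the outlet at (402,50) agree with the prediction to about 1 mm. Descending beside the lever.

Call:
carry_out(
  motion=[
    [[0.015,0.017,0,0,0,0],[0,0,-0.1,0,0,0],[0,0,-0.1,0,0,0],[0,0,-0.1,0,0,0],[0,0,-0.1,0,0,0],[0,0,-0.06,0,0,0],[0,0,-0.03,0,0,0],[0,0,0,0,0,0]],
  ],
)

```text
clock: 2.5
ee_pos: [0.4195, -0.3381, 0.1502]
tcp_rot: [-3.14, 0.0, 0.653]
contact_force: [-0.4, 0.6, 0.5]
grip_width: 0.0006
finger_force: 0.0
```

```bash
python3 -c "
from h import *
go(-56,-89,149)"
```

```text
clock 2.5 tcp feeder mm [-56.4 -23.5] 150.2 rot [-3.14   0.     0.653] F [-0.4   0.57  0.54] w 0.0005658108048680756 shift units [-0.259 -0.2   -0.006]
```

Push −y by about 65 mm, slowly over 20 rows.

Call:
carry_out(
  motion=[
    [[-0.013,-0.01,0,0,0,0],[-0.013,-0.01,0,0,0,0],[-0.013,-0.01,0,0,0,0],[-0.013,-0.01,0,0,0,0],[-0.013,-0.01,0,0,0,0],[-0.013,-0.01,0,0,0,0],[-0.013,-0.01,0,0,0,0],[-0.013,-0.01,0,0,0,0],[-0.013,-0.01,0,0,0,0],[-0.013,-0.01,0,0,0,0]],
  ],
)

```text
clock: 3.5
ee_pos: [0.3935, -0.3584, 0.1506]
tcp_rot: [-3.141, 0.0, 0.653]
contact_force: [0.6, 0.2, -0.1]
grip_width: 0.0005
finger_force: 0.0
```

Call:
carry_out(
  motion=[
    [[-0.013,-0.01,0,0,0,0],[-0.013,-0.01,0,0,0,0],[-0.013,-0.01,0,0,0,0],[-0.013,-0.01,0,0,0,0],[-0.013,-0.01,0,0,0,0],[-0.013,-0.01,0,0,0,0],[-0.013,-0.01,0,0,0,0],[-0.013,-0.01,0,0,0,0],[-0.013,-0.01,0,0,0,0],[-0.013,-0.01,0,0,0,0]],
  ],
)

```text
clock: 4.5
ee_pos: [0.3676, -0.3784, 0.1506]
tcp_rot: [-3.141, -0.0, 0.653]
contact_force: [-0.2, -0.2, -0.0]
grip_width: 0.0007
finger_force: 0.0
```

Call:
carry_out(
  motion=[
    [[0,0,0,0,0,0],[0,0,0,0,0,0],[0,0,0,0,0,0],[0,0,0,0,0,0],[0,0,0.1,0,0,0],[0,0,0.1,0,0,0],[0,0,0.1,0,0,0],[0,0,0.1,0,0,0],[0,0,0,0,0,0],[0,0,0,0,0,0]],
  ],
)

```text
clock: 5.5
ee_pos: [0.3679, -0.3782, 0.2304]
tcp_rot: [3.141, -0.0, 0.653]
contact_force: [-0.3, 0.7, -0.6]
grip_width: 0.0009
finger_force: 0.0
```

```bash
python3 - <<'E'
from h import *
go(-115,50,230)
a=cv2.resize(arm.camera('top')[130:240,215:335],None,fx=4,fy=4,interpolation=cv2.INTER_CUBIC)
b=cv2.resize(arm.camera('side')[150:260,200:300],None,fx=4,fy=4,interpolation=cv2.INTER_CUBIC)
cv2.imwrite('pics/c.png',cv2.resize(np.hstack([a,b]),(800,400)))
t=arm.camera_info('top');s=arm.camera_info('side')
print(proj(t,F(-.056,-.045,.167)),proj(s,F(-.056,-.045,.167)),'lever end',proj(s,F(-.056,-.096,.115)))
E
```

```text
clock 5.5 tcp feeder mm [-55.9 -88.9] 230.4 rot [ 3.141 -0.     0.653] F [-0.26  0.71 -0.63] w 0.0008646899230064914 shift units [ 0.372  0.657 -0.002]
[[277.6205102  200.87017778]] [[237.98653256 184.58425571]] lever end [[216.83019492 216.64897562]]
```

View pics/c.png

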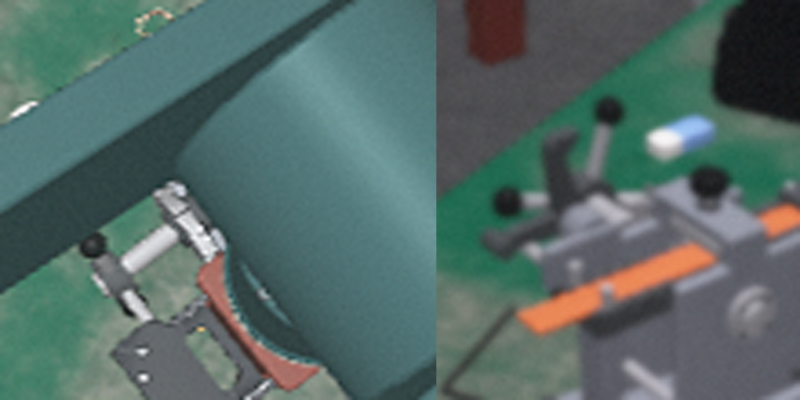

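The pawl is thrown over: the lever lies at (500,240) and the arm stands up at (560,160) in the right half. Next I move to the +y side of the handle ball and go down.

Call:
carry_out(
  motion=[
    [[0.074,0.131,0,0,0,0],[0.074,0.131,0,0,0,0],[0.074,0.131,0,0,0,0],[0.075,0.132,0,0,0,0],[0.075,0.132,0,0,0,0],[0,0,0,0,0,0],[0,0,0,0,0,0]],
  ],
)

```text
clock: 6.3
ee_pos: [0.4418, -0.2463, 0.2296]
tcp_rot: [-3.14, 0.001, 0.655]
contact_force: [0.5, -0.1, 0.1]
grip_width: 0.0004
finger_force: 0.0
```

```bash
python3 -c "
from h import *
go(-115,50,133)"
```

```text
clock 6.3 tcp feeder mm [-115.8   50. ] 229.6 rot [-3.14e+00  1.00e-03  6.55e-01] F [ 0.46 -0.14  0.08] w 0.0004109965596876145 shift units [ 0.002 -0.003 -0.483]
```

Call:
carry_out(
  motion=[
    [[0,0,-0.1,0,0,0],[0,0,-0.1,0,0,0],[0,0,-0.1,0,0,0],[0,0,-0.1,0,0,0],[0,0,-0.05,0,0,0],[0,0,-0.033,0,0,0],[0,0,0,0,0,0]],
  ],
)

```text
clock: 7.0
ee_pos: [0.4416, -0.2471, 0.1334]
tcp_rot: [-3.14, 0.0, 0.652]
contact_force: [0.3, -0.0, 0.7]
grip_width: 0.0004
finger_force: 0.0
```

Call:
carry_out(
  motion=[
    [[-0.008,-0.006,0,0,0,0],[-0.008,-0.006,0,0,0,0],[-0.008,-0.006,0,0,0,0],[-0.008,-0.006,0,0,0,0],[-0.008,-0.006,0,0,0,0],[-0.008,-0.006,0,0,0,0],[-0.008,-0.006,0,0,0,0],[-0.008,-0.006,0,0,0,0],[-0.008,-0.006,0,0,0,0],[-0.008,-0.006,0,0,0,0]],
  ],
)

```text
clock: 8.0
ee_pos: [0.4264, -0.2591, 0.1342]
tcp_rot: [3.141, -0.0, 0.653]
contact_force: [3.2, 1.8, 2.3]
grip_width: 0.0004
finger_force: 2.0
```

Call:
carry_out(
  motion=[
    [[-0.008,-0.006,0,0,0,0],[-0.008,-0.006,0,0,0,0],[-0.008,-0.006,0,0,0,0],[-0.008,-0.006,0,0,0,0],[-0.008,-0.006,0,0,0,0],[-0.008,-0.006,0,0,0,0],[-0.008,-0.006,0,0,0,0],[-0.008,-0.006,0,0,0,0],[0,0,0,0,0,0],[0,0,0,0,0,0]],
  ],
)

```text
clock: 9.0
ee_pos: [0.413, -0.2685, 0.1339]
tcp_rot: [-3.141, 0.001, 0.653]
contact_force: [0.6, 0.1, -0.1]
grip_width: 0.0004
finger_force: 0.6
```

```bash
python3 - <<'E'
from h import *
go(-115,9,133)
im=arm.camera('wrist');w=arm.camera_info('wrist')
s=arm.camera('side');ci=arm.camera_info('side')
b=cv2.resize(s[165:260,200:330],(520,380),interpolation=cv2.INTER_CUBIC)
cv2.imwrite('pics/d.png',cv2.resize(np.hstack([cv2.resize(im,(507,380)),b]),(800,296)))
print('bar/face pred side',proj(ci,[F(0,.088,.103),F(0,.088+.0035,.103)]),'wrist',proj(w,[F(0,.088,.103),F(0,.0915,.103)]))
for a in(-.25,-.35,-.45):
  y,z=.056*np.sin(.262+a),.08+.056*np.cos(.262+a);print(a,proj(ci,F(-.115,y,z)))
g=(cv2.cvtColor(s,cv2.COLOR_BGR2GRAY)<60).astype(np.uint8)[165:200,225:260]
n,l,st,c=cv2.connectedComponentsWithStats(g)
print(st,c+[225,165])
E
```

```text
clock 9.0 tcp feeder mm [-115.6   13.6] 133.9 rot [-3.141e+00  1.000e-03  6.530e-01] F [ 0.6   0.09 -0.1 ] w 0.00043093086841903774 shift units [-0.017 -0.016 -0.004]
bar/face pred side [[308.60344594 203.67197164]
 [309.88280281 203.13965125]] wrist [[472.49932593  90.10340675]
 [473.60109404  83.10823647]]
-0.25 [[240.15126504 181.13537834]]
-0.35 [[237.93370595 182.00110008]]
-0.45 [[235.73249234 183.1060613 ]]
[[  0   0  35  35 881]
 [  8   0  19  21 292]
 [  5  24   7  11  52]] [[242.17480136 183.5153235 ]
 [243.10273973 175.21232877]
 [232.84615385 194.44230769]]
```

View pics/d.png

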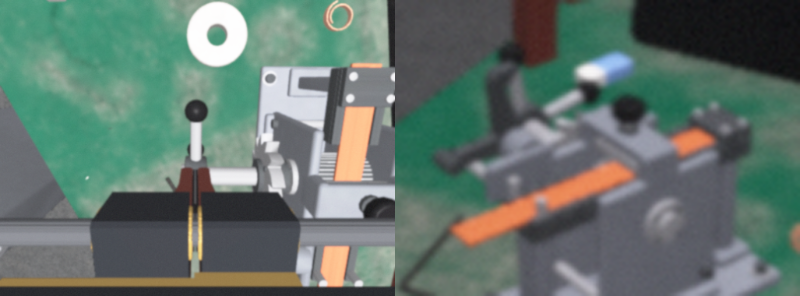

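The wrist view shows the bar end at about (366,64), just clear of the outlet block, and the finger on the ball. The side view shows the pawl still thrown over. I'll measure the bar end numerically.

```bash
cat >> h.py <<'E'
def bar():
    im=arm.camera('wrist');w=arm.camera_info('wrist')
    h=cv2.cvtColor(im,cv2.COLOR_BGR2HSV);m=cv2.inRange(h,(5,90,120),(20,255,255))
    u0,v0=proj(w,F(0,.088,.103))[0]
    cols=range(int(u0)-6,int(u0)+7)
    ys=[]
    for u in cols:
        vs=[v for v in range(max(0,int(v0)-40),int(v0)+12) if m[v,u]]
        if vs: 
            P=[R.T@(onz(w,u,v,.103)[:2]-o)*1e3 for v in(min(vs)-.5,max(vs)+.5)]
            ys.append([P[0][1],P[1][1]])
    print('bar end, visible edge y mm',np.median(ys,0) if ys else None,len(ys))
E
python3 -c "
from h import *
bar();go(-115,9,133)"
```

```text
bar end, visible edge y mm [91.86233872 89.36719605] 13
clock 9.2 tcp feeder mm [-115.7   13.7] 133.8 rot [-3.141e+00  1.000e-03  6.530e-01] F [ 1.01  0.08 -0.3 ] w 1.5518418590472895e-05 shift units [-0.017 -0.017 -0.004]
```

Call:
carry_out(
  motion=[
    [[-0.006,-0.0045,0,0,0,0],[-0.006,-0.0045,0,0,0,0],[-0.006,-0.0045,0,0,0,0],[0,0,0,0,0,0],[0,0,0,0,0,0],[0,0,0,0,0,0]],
  ],
)

```text
clock: 9.75
ee_pos: [0.4096, -0.2711, 0.1339]
tcp_rot: [-3.141, 0.0, 0.653]
contact_force: [1.8, 1.1, 0.1]
grip_width: 0.0002
finger_force: 1.0
```

```bash
python3 -c "
from h import *
bar();go(-115,30,133)"
```

```text
bar end, visible edge y mm [90.50112467 89.51321235] 13
clock 9.8 tcp feeder mm [-115.7    9.3] 133.9 rot [-3.141  0.     0.653] F [ 1.55  0.99 -1.77] w 0.00042813802529490566 shift units [ 0.084  0.06  -0.005]
```

Call:
carry_out(
  motion=[
    [[0.04,0.03,0,0,0,0],[0.04,0.03,0,0,0,0],[0,0,0.12,0,0,0],[0,0,0.12,0,0,0],[0,0,0.12,0,0,0],[0,0,0.13,0,0,0],[0,0,0,0,0,0]],
  ],
)

```text
clock: 10.5
ee_pos: [0.4281, -0.2602, 0.2353]
tcp_rot: [3.135, -0.001, 0.654]
contact_force: [1.1, -0.2, 0.3]
grip_width: 0.0006
finger_force: 0.0
```

```bash
python3 -c "
from h import *
go(-56,-90,230)"
```

```text
clock 10.5 tcp feeder mm [-113.    30.7] 235.3 rot [ 3.135e+00 -1.000e-03  6.540e-01] F [ 1.11 -0.17  0.3 ] w 0.0006357873393363877 shift units [-0.306 -0.593 -0.027]
```

Call:
carry_out(
  motion=[
    [[-0.061,-0.118,0,0,0,0],[-0.061,-0.118,0,0,0,0],[-0.061,-0.118,0,0,0,0],[-0.061,-0.118,0,0,0,0],[-0.061,-0.118,0,0,0,0],[0,0,0,0,0,0],[0,0,0,0,0,0]],
  ],
)

```text
clock: 11.2
ee_pos: [0.3646, -0.3765, 0.231]
tcp_rot: [-3.14, -0.0, 0.652]
contact_force: [-0.3, 0.1, 0.7]
grip_width: 0.0003
finger_force: 0.0
```

```bash
python3 -c "
from h import *
go(-56,-90,149)"
```

```text
clock 11.2 tcp feeder mm [-59.2 -90.4] 231.0 rot [-3.14  -0.     0.652] F [-0.33  0.07  0.67] w 0.0003054880664392089 shift units [ 0.011 -0.012 -0.41 ]
```

Call:
carry_out(
  motion=[
    [[0.011,-0.012,-0.1,0,0,0],[0,0,-0.1,0,0,0],[0,0,-0.1,0,0,0],[0,0,-0.07,0,0,0],[0,0,-0.035,0,0,0],[0,0,0,0,0,0],[0,0,0,0,0,0]],
  ],
)

```text
clock: 11.9
ee_pos: [0.3675, -0.3792, 0.1514]
tcp_rot: [3.141, -0.0, 0.654]
contact_force: [-0.3, 0.4, 0.0]
grip_width: 0.0002
finger_force: 0.0
```

Call:
carry_out(
  motion=[
    [[0.0145,0.0111,0,0,0,0],[0.0145,0.0111,0,0,0,0],[0.0145,0.0111,0,0,0,0],[0.0145,0.0111,0,0,0,0],[0.0145,0.0111,0,0,0,0],[0.0145,0.0111,0,0,0,0],[0.0145,0.0111,0,0,0,0],[0.0145,0.0111,0,0,0,0],[0.0145,0.0111,0,0,0,0],[0.0145,0.0111,0,0,0,0]],
  ],
)

```text
clock: 12.9
ee_pos: [0.3962, -0.3571, 0.1509]
tcp_rot: [-3.141, -0.0, 0.653]
contact_force: [0.2, -0.4, 0.2]
grip_width: 0.0006
finger_force: 0.1
```

Call:
carry_out(
  motion=[
    [[0.0145,0.0111,0,0,0,0],[0.0145,0.0111,0,0,0,0],[0.0145,0.0111,0,0,0,0],[0.0145,0.0111,0,0,0,0],[0.0145,0.0111,0,0,0,0],[0.0145,0.0111,0,0,0,0],[0.0145,0.0111,0,0,0,0],[0.0145,0.0111,0,0,0,0],[0.0145,0.0111,0,0,0,0],[0.0145,0.0111,0,0,0,0]],
  ],
)

```text
clock: 13.9
ee_pos: [0.4252, -0.335, 0.151]
tcp_rot: [-3.141, -0.0, 0.653]
contact_force: [0.0, 0.8, 0.6]
grip_width: 0.0001
finger_force: 0.0
```

Call:
carry_out(
  motion=[
    [[0,0,0,0,0,0],[0,0,0,0,0,0],[0,0,0.1,0,0,0],[0,0,0.1,0,0,0],[0,0,0.1,0,0,0],[0,0,0.1,0,0,0],[0,0,0,0,0,0],[0,0,0,0,0,0]],
  ],
)

```text
clock: 14.7
ee_pos: [0.4249, -0.3352, 0.2308]
tcp_rot: [3.141, -0.0, 0.653]
contact_force: [-0.0, -0.5, 0.1]
grip_width: 0.0008
finger_force: 0.0
```

```bash
python3 - <<'E'
from h import *
go(-115,35,230)
bar()
b=cv2.resize(arm.camera('side')[165:260,200:330],(780,570),interpolation=cv2.INTER_CUBIC)
cv2.imwrite('pics/e.png',b)
E
```

```text
clock 14.7 tcp feeder mm [-55.4 -17.5] 230.8 rot [ 3.141 -0.     0.653] F [-0.01 -0.49  0.11] w 0.0007501882119308725 shift units [ 0.027  0.396 -0.004]
bar end, visible edge y mm None 0
```

View pics/e.png

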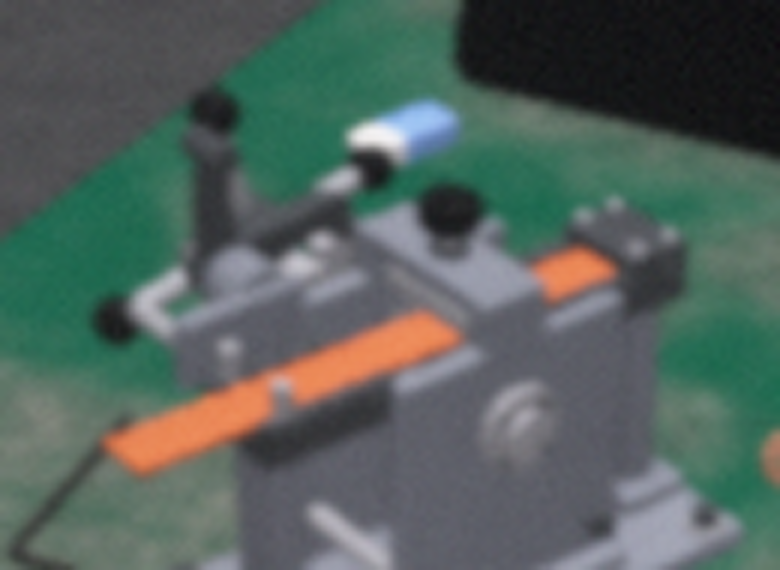

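The pawl is down with its lever upright at (210,190), and the ball at (214,108) gives a wheel angle of about −0.45. Going back to the ball's +y side for the last bit.

Call:
carry_out(
  motion=[
    [[0.005,0.1,0,0,0,0],[0.006,0.1,0,0,0,0],[0.006,0.1,0,0,0,0],[0.006,0.1,0,0,0,0],[0,0,0,0,0,0],[0,0,0,0,0,0]],
  ],
)

```text
clock: 15.4
ee_pos: [0.4294, -0.2539, 0.2308]
tcp_rot: [-3.141, 0.0, 0.655]
contact_force: [0.2, -0.0, -0.7]
grip_width: 0.0004
finger_force: 0.0
```

```bash
python3 -c "
from h import *
go(-115,30,133)"
```

```text
clock 15.4 tcp feeder mm [-117.2   35.5] 230.8 rot [-3.141  0.     0.655] F [ 0.2  -0.02 -0.72] w 0.000405208855746961 shift units [-0.015 -0.026 -0.489]
```

Call:
carry_out(
  motion=[
    [[-0.015,-0.026,-0.1,0,0,0],[0,0,-0.1,0,0,0],[0,0,-0.1,0,0,0],[0,0,-0.1,0,0,0],[0,0,-0.06,0,0,0],[0,0,-0.028,0,0,0],[0,0,0,0,0,0]],
  ],
)

```text
clock: 16.1
ee_pos: [0.4264, -0.2604, 0.133]
tcp_rot: [-3.14, 0.0, 0.653]
contact_force: [-0.3, 0.0, 0.2]
grip_width: 0.0004
finger_force: 0.0
```

Call:
carry_out(
  motion=[
    [[-0.016,-0.012,0,0,0,0],[-0.016,-0.012,0,0,0,0],[-0.016,-0.012,0,0,0,0],[-0.016,-0.012,0,0,0,0],[-0.012,-0.009,0,0,0,0],[0,0,0,0,0,0],[0,0,0,0,0,0]],
  ],
)

```text
clock: 16.8
ee_pos: [0.4113, -0.2718, 0.1335]
tcp_rot: [3.142, -0.0, 0.653]
contact_force: [-0.4, 0.1, 0.1]
grip_width: 0.0005
finger_force: 0.0
```

```bash
python3 -c "
from h import *
bar();go(-115,4.5,133)"
```

```text
bar end, visible edge y mm [90.48296812 89.98885381] 11
clock 16.9 tcp feeder mm [-114.    10.4] 133.5 rot [-3.142 -0.     0.653] F [ 0.54 -1.21 -1.06] w 0.0006601554924611858 shift units [-0.026 -0.014 -0.002]
```

Contact is expected near y 9.3 and the stop near 4.5. I'll advance at 0.5 mm per row and watch the force.

Call:
carry_out(
  motion=[
    [[-0.002,-0.0015,0,0,0,0],[-0.002,-0.0015,0,0,0,0],[-0.002,-0.0015,0,0,0,0],[-0.002,-0.0015,0,0,0,0],[-0.002,-0.0015,0,0,0,0],[-0.002,-0.0015,0,0,0,0],[-0.002,-0.0015,0,0,0,0],[-0.002,-0.0015,0,0,0,0]],
  ],
)

```text
clock: 17.65
ee_pos: [0.4082, -0.2741, 0.1334]
tcp_rot: [-3.141, -0.0, 0.653]
contact_force: [2.3, 2.4, -1.8]
grip_width: 0.0005
finger_force: 1.7
```

```bash
python3 -c "
from h import *
bar();go(-115,4.5,133)"
```

```text
bar end, visible edge y mm None 0
clock 17.7 tcp feeder mm [-114.1    6.4] 133.3 rot [-3.141 -0.     0.653] F [ 3.37  1.49 -2.5 ] w 0.0005437690615326591 shift units [-0.01  -0.002 -0.002]
```

Call:
carry_out(
  motion=[
    [[-0.002,-0.0015,0,0,0,0],[-0.002,-0.0015,0,0,0,0],[0,0,0,0,0,0]],
  ],
)

```text
clock: 18.0
ee_pos: [0.4078, -0.2744, 0.1333]
tcp_rot: [-3.141, -0.001, 0.652]
contact_force: [5.9, 4.2, -3.8]
grip_width: 0.0007
finger_force: 3.0
```

Call:
carry_out(
  motion=[
    [[-0.002,-0.0015,0,0,0,0],[0,0,0,0,0,0]],
  ],
)

```text
clock: 18.2
ee_pos: [0.4077, -0.2744, 0.1333]
tcp_rot: [-3.141, -0.002, 0.652]
contact_force: [5.9, 4.8, -2.2]
grip_width: 0.0002
finger_force: 3.8
```

```bash
python3 -c "
from h import *
go(-115,4.5,133)"
```

```text
clock 18.2 tcp feeder mm [-114.1    5.8] 133.3 rot [-3.141e+00 -2.000e-03  6.520e-01] F [ 5.86  4.85 -2.2 ] w 0.00021065309813042354 shift units [-0.008 -0.    -0.002]
```

The force rose to 7.6 N with no further travel, so the wheel is against the pawl. Backing off and checking.

Call:
carry_out(
  motion=[
    [[0.03,0.023,0,0,0,0],[0.04,0.03,0,0,0,0],[0.04,0.03,0,0,0,0],[0,0,0.12,0,0,0],[0,0,0.12,0,0,0],[0,0,0.12,0,0,0],[0,0,0.12,0,0,0],[0,0,0,0,0,0],[0,0,0,0,0,0]],
  ],
)

```text
clock: 19.1
ee_pos: [0.4294, -0.2583, 0.2295]
tcp_rot: [3.141, 0.0, 0.653]
contact_force: [0.0, 0.5, -0.8]
grip_width: 0.0004
finger_force: 0.0
```

```bash
python3 - <<'E'
from h import *
go(-115,35,230);bar()
w=arm.camera('wrist');s=arm.camera('side');ci=arm.camera_info('side')
cv2.imwrite('pics/f.png',np.hstack([cv2.resize(w,(400,300)),cv2.resize(s[165:240,210:310],(400,300),interpolation=cv2.INTER_CUBIC)]))
for a in(-.44,-.48,-.524,-.58):
  y,z=.056*np.sin(.262+a),.08+.056*np.cos(.262+a);print(a,(proj(ci,F(-.115,y,z))-[210,165])*4+[400,0])
E
```

```text
clock 19.1 tcp feeder mm [-113.8   32.8] 229.5 rot [3.141 0.    0.653] F [ 0.04  0.52 -0.77] w 0.0003802817938034377 shift units [0.005 0.012 0.003]
bar end, visible edge y mm None 0
-0.44 [[503.80475266  71.94027486]]
-0.48 [[500.31574272  73.930979  ]]
-0.524 [[496.51341923  76.28734662]]
-0.58 [[491.74060279  79.53180803]]
```

View pics/f.png

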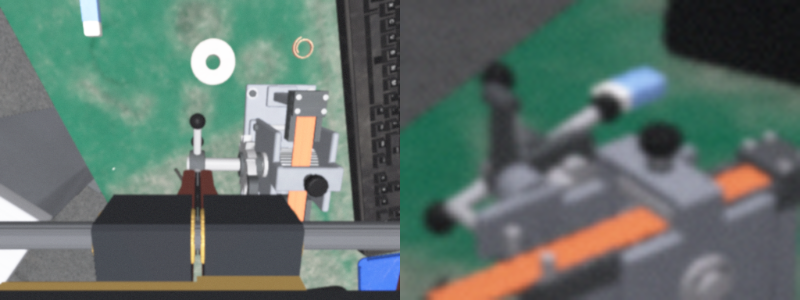

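The ball is at (497,76), matching the predicted −0.524, the pawl is down, and no bar shows past the block. The loose things are undisturbed and the arm is clear. Handing in.

```bash
python3 -c "
from bench import arm
print(arm.hand_in())"
```

```text
the job is handed in; nothing more can be done
None
```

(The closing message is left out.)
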